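Index the objective turret, lock it and take off the long objective

ROBOT

A 7-joint arm with a two-finger parallel gripper is mounted at the origin on a cart in front of the work surface, level with it; the furniture and walls round the work are solid. World frame = base frame: x ahead of the robot, y to its left, z up, the work surface at z = 0. Lengths are in m, angles in rad, forces in N, time in s.
With the tool pointing down it reaches from about 0.425 to 0.875 m from the base axis. Payload 4.7 kg.
Tool frame: the origin (TCP) lies midway between the tips of the shut fingers; the grasp point (between the pads) lies 19 mm behind it; z points along the fingers, y is the direction in which the jaws open and shut (so a half turn about z gives the same grasp; the last joint's range is limited). The gripper opens to 87 mm and grips with 3 to 60 N. Pads are 19 mm wide; open, the fingers measure 117 mm over their backs; the gripper's body (75 mm by 190 mm) begins 51 mm behind the grasp point.
Start: joints at [-1.122, 0.321, -0.07, 1.45, 0.023, 1.371, -0.057], TCP at [0.274, 0.59, 0.223] pointing down, gripper open.
Joint ranges: [-2.86, 2.86], [-0.3, 2.09], [-1.38, 1.24], [0.06, 2.45], [-1.56, 4.7], [0.09, 2.05], [-2.69, 2.69]. Speed limits (rad/s): [2.57, 2.57, 3.14, 3.14, 3.14, 3.14, 3.14].

INTERFACE

Orientations are given as a rotation vector (axis times angle).
In Python, from bench import get_state, eyes, job gives the robot as it stands. The module is installed in compiled form; this text tells all that it offers.
- The arm moves only by the shell command python3 -m jog 'ROWS' [FORCE]. ROWS is JSON, a list that holds one entry, the list of rows, each a list of 5 numbers: the opening, from 0 (shut) to 1 (fully open), then the shift along the tool's x, y, z in units of 40 mm (1.0 is 40 mm), then the turn about the tool's z in units of 5 degrees (1.0 is 5 degrees). In form: [[[jaw, dx, dy, dz, turn], ...]]. A call has 1 to 10 rows; each row shifts and turns the commanded pose from where the row before left it, along the tool's axes as they then stand; what a row does not reach is not made up. A row lasts 1/8 s, in which the tool goes at most 62.5 mm and 10.7 degrees, less where a joint would pass 70% of its speed; a pose out of reach is approached as far as the arm can. A call is refused whole if a number of a shift passes 1 or a number of a turn 1, either way. A call with a gripper value outside its range is refused whole. The fingers move at their own pace and stop on an object; FORCE is the grip in N (left out, the last holds). Time passes only in rows, so rows that do not move let the fingers close. It gives the time, the measured TCP pose, the force and the opening at its end, in the units of the state.
- get_state(): the state, without advancing time (a new reading comes with each control period).
- eyes.get_image(name): name is "scene" or "top"; returns (picture, depth): 384x512x3 uint8, red, green, blue; 384x512 float32, m along the optical axis (not along the pixel's ray), 0 where there is no reading.
- eyes.camera_params(name): a dict with "camera_matrix" (3x3 intrinsics, pixels), "k1" (the pictures are not rectified: a ray, as slopes to the right and down, at radius r is drawn at 1 + k1 r^2 times it, then the intrinsics apply), "pose" (4x4, takes a point from camera to world coordinates). Camera axes: x right, y down, z forward; pixel columns grow to the right and rows downward; lengths in m; the calibration is good to about 2 mm. A picture is of the moment at which its call begins. camera_params takes no time and is no camera call.
- job.close_job(): hands the job in, once; it reports no verdict.
The state is a dict: "time": time; "joint_positions": joint angles; "qd": joint speeds; "joint_torque": joint torques, N m; "position": TCP position; "tool_rot": TCP orientation; "ft_force": force on the tool from outside, world axes, zero at the start; "torque": the same for the moment, N m; "grip_width": opening from 0.0 (shut) to 1.0 (fully open).
Only numpy, scipy, OpenCV 4.12 (cv2) and the standard library are available. Lean on these libraries where they do the work, as an engineer would, in place of code of your own. Each camera call takes 0.05 s, during which the arm holds its last target. There are 200 camera calls.

TASK

Turn the turret so that the longest of its three microscope objectives stands at the front, where the locking bolt is, and push the bolt fully home so that the turret is locked. Then unscrew that objective (a little under a quarter turn anticlockwise, seen from above, frees its lugs), lift it out and stand it upright in the shallow steel tray. Leave the turret locked, the other two objectives mounted, and the other things on the table where they are.

Things in the scene. Friction and masses are not known exactly. Their poses are not given: they have to be found in the camera images.
- stand: Fixed grey stand that carries the turret, base plate 202 x 130 x 14 mm. Origin on the table (z = 0) on the turret's vertical axis; its own -x is the front (toward the robot, turned up to 17 degrees aside), where the locking bolt is; z up.
- turret: Turret: aluminium disc of radius 79 mm (studs on its rim out to 87), flat top 44 mm above the table; origin on the table on its axis, z up. Three sockets (52 mm wide, 10.5 mm tall, 120 degrees apart, centres 52 mm from the axis) hold the objectives; midway between them stand three push pins. Turns endlessly both ways against light friction (1 to 2 N at a pin) and stays where it is left.
- front_mark (a point): Point fixed to the stand, 52 mm in front of the turret's axis (stand's -x), 44 mm above the table: where the middle of a socket lies when that position is indexed. The bolt enters and centres the turret if the socket is within about 6 mm of it.
- pin_1 (a point): Centre of the top of one upright steel push pin on the turret: 10 mm diameter, 38 mm tall, standing on the disc 66 mm from the axis; top 82 mm above the table. It turns with the turret.
- pin_2 (a point): The same for the second push pin, 120 degrees from the first.
- pin_3 (a point): The same for the third push pin.
- bolt (a joint): Locking bolt at the front of the stand, a slide: 0 = withdrawn, 0.0135 m = fully home (toward the turret's axis, stand's +x). A roller on its tip enters between two studs of the turret and then holds it. It needs about 3 N, up to about 15 N while it centres the turret, and stays where it is left.
- bolt_tab (a point): Middle of the front face of the bolt's upright tab (36 mm wide, 8 mm thick, from 48 to 80 mm above the table; this point is 64 mm above the table, 118 mm in front of the turret's axis when withdrawn). Push the tab toward the turret. It moves with the bolt.
- objective_long: The longest objective, to be taken off: 60 mm long, 100 to 230 g. Origin at the centre of its underside (on the disc), z up its axis. Foot 30 mm wide, two lugs at the bottom along its x (42 mm over both, 10 wide, 5 thick); grip barrel 34 mm diameter from 12.5 to 47 mm up, then a nose tapering to 18 mm.
- long_grip (a point): The mount of the long objective: this point is on its axis, 30 mm above its underside, mid barrel. Two lips in the socket hold its lugs down. From the start, a turn of 65 to 80 degrees anticlockwise (from above) about its own axis frees it; there is a stop at about 85. It then lifts straight out, with 1.5 mm side clearance.
- objective_middle: The middle objective: 45 mm long, barrel of the same 34 mm diameter, same foot and origin. Stays mounted.
- objective_short: The shortest objective: 32 mm long, barrel of the same 34 mm diameter, same foot and origin. Stays mounted.
- tray: Fixed shallow square steel tray, 120 x 120 mm outside, walls 3 mm thick and 12 mm high, floor about 3 mm thick. Origin at the centre of its underside on the table; sides along its x and y.
- wide_jar: Bystander: wide glass jar, 106 mm diameter, 135 mm tall; origin under its centre.
- beaker: Bystander: small beaker, 46 mm diameter, 58 mm tall; origin under its centre.
- dropper_bottle: Bystander: small capped bottle, 33 mm diameter, 62 mm tall; origin under its centre.
- timer: Bystander: bench timer, 62 x 66 x 20 mm; origin under its centre.
- wire_rack: Bystander: wire tube rack, 122 x 212 x 64 mm (long side along its y); origin under its centre.
- marker: Bystander: marker pen lying on the table, 136 mm long, 12 mm thick; origin under its centre.
There are look-alikes about, which are no part of the job. Leave any brown look-alike of the objective_middle alone.

How it is judged:
On the way, in this order (a step that is already met when the one before it is completed fails the run):
1. the long objective stands at the front of the turret (within 8 mm of the front mark) (horizontal distance between objective_long and front_mark below 0.008 m), for 0.2 s.
2. the bolt is home (at least 11.5 of 13.5 mm) with the long objective at the front, still mounted (value of joint bolt above 0.0115 m and horizontal distance between objective_long and front_mark below 0.006 m and height (world z) of objective_long below 0.049 m), for 0.2 s.
3. the long objective is lifted out of its socket, its underside at least 20 mm above the disc, while the bolt is home (height (world z) of objective_long above 0.064 m and value of joint bolt above 0.0115 m), for 0.1 s.
At the end, for the whole second after the job is handed in: The long objective stands upright (within 6 degrees), at rest and on the tray floor (axis within 55 mm of the tray centre, underside under 8 mm above the table); the bolt is still home (11.5 mm or more); the other two objectives are upright in their sockets (undersides within 5 mm of the disc) (horizontal distance between objective_long and tray below 0.055 m and height (world z) of objective_long below 0.008 m and angle between each of objective_long, objective_middle, objective_short's own z axis and vertical below 0.1 rad and linear speed of objective_long below 0.02 m/s and value of joint bolt above 0.0115 m and horizontal distance between each of objective_middle, objective_short and stand below 0.058 m and height (world z) of each of objective_middle, objective_short below 0.049 m); the robot touches nothing.
It fails at once if a bystander (jar, beaker, bottle, timer, wire rack, marker) is shifted by more than 30 mm (distance of any of wide_jar, beaker, dropper_bottle, timer, wire_rack, marker from where it was at the start of the episode above 0.03 m).
It also fails if it takes over 64 s, if anything falls off the work surface, if the arm or the gripper's body presses on something with over 40 N, if the wrist force passes 120 N, or if a joint passes its speed limit or range.

## Working session

There is one attempt and no reset: what is moved stays moved. The work goes in short steps, Python scripts to look and compute and a shell command to move; the robot and the scene stay as the last step left them, time stands still between calls to the robot, and variables do not carry over. Pictures are saved under pics/ and viewed, about 8 in all and at most 12, crops included, and the job is handed in when it is done.

```bash
mkdir -p pics; cat > h.py <<'E'
import numpy as np, cv2
from bench import get_state, eyes, job
from scipy.spatial.transform import Rotation as R
def load(n):
    return cv2.imread(f'pics/{n}.png'), np.load(f'pics/{n}.npy')
def snap(cam,n):
    im,d=eyes.get_image(cam); cv2.imwrite(f'pics/{n}.png',im[:,:,::-1]); np.save(f'pics/{n}.npy',d); return im,d
def ray(cam,uv):
    p=eyes.camera_params(cam);K=np.array(p['camera_matrix']);T=np.array(p['pose'])
    uv=np.atleast_2d(np.array(uv,float)); k=p['k1']
    x=cv2.undistortPoints(uv[:,None],K,np.array([k,0,0,0,0.]))[:,0]
    return T[:3,3], np.c_[x,np.ones(len(x))]@T[:3,:3].T
def onz(cam,uv,z):
    o,r=ray(cam,uv); s=(z-o[2])/r[:,2]; return o+s[:,None]*r
def bydepth(cam,uv,d):
    o,r=ray(cam,uv); return o+np.atleast_1d(d)[:,None]*r
def proj(cam,P):
    p=eyes.camera_params(cam);K=np.array(p['camera_matrix']);T=np.linalg.inv(np.array(p['pose']))
    return cv2.projectPoints(np.atleast_2d(np.array(P,float)),cv2.Rodrigues(T[:3,:3])[0],T[:3,3],K,np.array([p['k1'],0,0,0,0.]))[0][:,0]
def tri(uv1,uv2):
    o1,r1=ray('scene',uv1);o2,r2=ray('top',uv2);r1=r1[0];r2=r2[0]
    s=np.linalg.lstsq(np.c_[r1,-r2],o2-o1,rcond=None)[0]
    a=o1+s[0]*r1;b=o2+s[1]*r2; return (a+b)/2,np.linalg.norm(a-b)
E
python3 - <<'E'
from h import *
a,_=snap('scene','s0');b,_=snap('top','t0')
for c in('scene','top'):
    p=eyes.camera_params(c);print(c,p['k1'],np.round(p['camera_matrix'],1).tolist(),np.round(p['pose'],3).tolist())
s=get_state();print(s['position'],R.from_rotvec(s['tool_rot']).as_matrix().round(3).tolist(),s['time'])
E
```

```text
scene -0.05759406598158913 [[494.0, 0.0, 247.2], [0.0, 494.0, 197.3], [0.0, 0.0, 1.0]] [[-0.625, -0.386, 0.678, -0.5], [-0.78, 0.32, -0.538, 0.904], [-0.009, -0.865, -0.501, 0.863], [0.0, 0.0, 0.0, 1.0]]
top -0.0520417783797637 [[419.1, 0.0, 256.4], [0.0, 419.1, 189.4], [0.0, 0.0, 1.0]] [[-0.015, -0.991, 0.132, 0.324], [-1.0, 0.015, -0.002, 0.093], [0.0, -0.132, -0.991, 1.559], [0.0, 0.0, 0.0, 1.0]]
[0.27363667 0.58904907 0.22156815] [[-0.907, 0.421, -0.001], [0.421, 0.907, -0.002], [-0.0, -0.002, -1.0]] 0.1
```

View pics/s0.png

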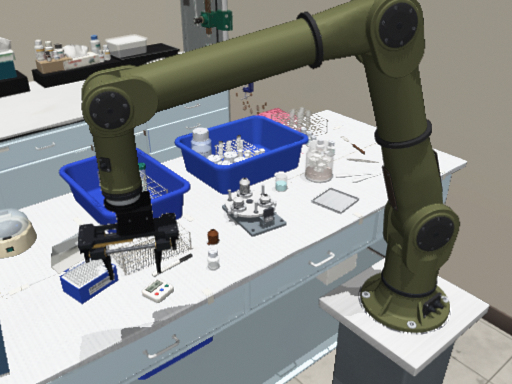

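View pics/t0.png

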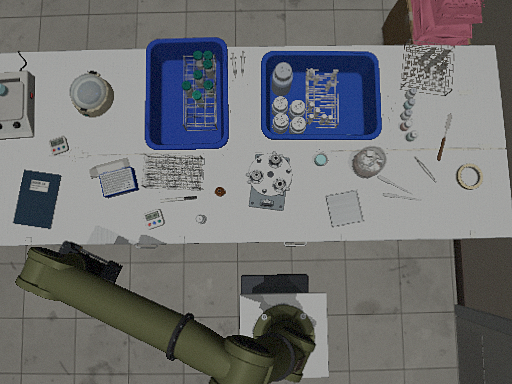

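The scene view has the turret at about (250,210), the tray at (335,200), the brown look-alike at (213,237), the bottle at (213,258), the beaker at (281,182) and the jar at (319,160). In the top view the turret is at (270,178), the tray at (345,208) and the brown look-alike at (220,191). Next is one close crop of both views.

```bash
python3 - <<'E'
from h import *
s,ds=load('s0');t,dt=load('t0')
a=cv2.resize(s[165:240,210:295],None,fx=4.6,fy=4.6,interpolation=cv2.INTER_CUBIC)
b=cv2.resize(t[145:215,235:320],None,fx=4.6,fy=4.6,interpolation=cv2.INTER_CUBIC)
h=max(a.shape[0],b.shape[0])
a=cv2.copyMakeBorder(a,0,h-a.shape[0],0,0,0);b=cv2.copyMakeBorder(b,0,h-b.shape[0],0,0,0)
cv2.imwrite('pics/c0.png',np.hstack([a,b]))
# height map from depth, top
vv,uu=np.mgrid[145:215,235:320];d=dt[145:215,235:320].ravel()
P=bydepth('top',np.c_[uu.ravel(),vv.ravel()],d)
m=(d>0)&(P[:,2]>.052)
M=m.reshape(uu.shape).astype(np.uint8)
n,l,st,c=cv2.connectedComponentsWithStats(M)
for i in range(1,n):
    k=l.ravel()==i
    if k.sum()>2: print(k.sum(),(c[i]+[235,145]).round(1),P[k].mean(0).round(4),P[k,2].max().round(4))
k=(d>0)&(P[:,2]>.035)&(P[:,2]<.052);print('disc median z',np.median(P[k,2]),P[k].mean(0))
E
```

```text
5 [317.2 154. ] [ 0.6527 -0.1359  0.0556] 0.0606
119 [275.  159.9] [0.6271 0.0208 0.0828] 0.1114
8 [258.5 159.5] [0.6314 0.0799 0.0741] 0.0847
5 [317.2 161. ] [ 0.626  -0.1346  0.058 ] 0.0598
9 [288.1 169.9] [ 0.5917 -0.026   0.0744] 0.0863
119 [256.1 176. ] [0.5716 0.0896 0.0717] 0.0938
3 [272.3 173. ] [0.5848 0.0301 0.0538] 0.0555
111 [279.5 184.4] [0.5406 0.0056 0.0657] 0.0822
9 [264. 190.] [0.5196 0.0621 0.0779] 0.0877
29 [266.2 204.1] [0.4691 0.055  0.0751] 0.0847
disc median z 0.043726236009642205 [0.57661478 0.03795358 0.04390646]
```

View pics/c0.png

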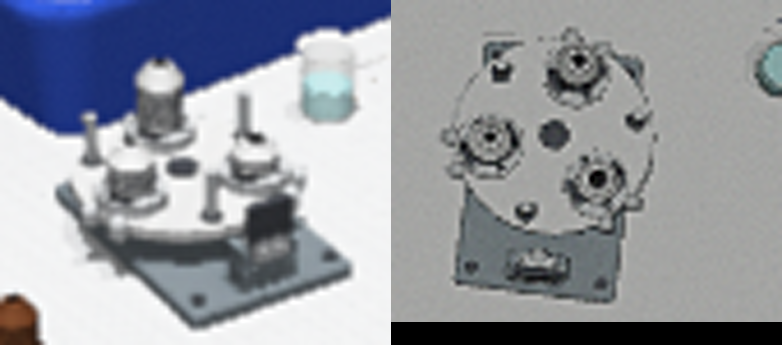

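The three mounted steel objectives are long at top (275.7,159), middle (256,176) and short (279.5,184). The brown one at (220,191) stands off the turret, so it is only the look-alike. The depth heights (0.111, 0.094 and 0.082) agree with that order. Now I'll measure precisely.

```bash
python3 - <<'E'
from h import *
T={'long':(275.7,159.3),'pA':(259.1,160.2),'pB':(288,171.3),'pC':(264.3,190.9),'hole':(270.4,174.1)}
S={'long':(244.3,179),'pA':(229.6,190.4),'pB':(263,186.1),'pC':(256.3,204.1),'hole':(249.6,201.3)}
Z={'long':.104,'pA':.082,'pB':.082,'pC':.082,'hole':.044}
for k in T:
    p,e=tri(S[k],T[k]);print(k,p.round(4),'gap',e.round(4),'topz',onz('top',T[k],Z[k])[0].round(4),'sc',onz('scene',S[k],Z[k])[0].round(4))
t,dt=load('t0');s,ds=load('s0')
# depth: barrel points long, tab
vv,uu=np.mgrid[0:384,0:512];uv=np.c_[uu.ravel(),vv.ravel()]
for cam,d in(('top',dt),('scene',ds)):
    P=bydepth(cam,uv,d.ravel());d=d.ravel()
    near=(d>0)&(np.hypot(P[:,0]-.577,P[:,1]-.035)<.085)
    k=near&(abs(P[:,2]-.044)<.003);c,r=cv2.minEnclosingCircle(P[k][:,:2].astype(np.float32));print(cam,'disc',c,r,k.sum(),np.median(P[k,2]))
    k=(d>0)&(abs(P[:,2]-.066)<.02)&(abs(P[:,0]-.466)<.03)&(abs(P[:,1]-.05)<.05);q=P[k];print('tab',k.sum(),q.mean(0),q.min(0),q.max(0))
    if k.sum()>5:print(cv2.minAreaRect(q[:,:2].astype(np.float32)))
# stand base: gray plate & tray via colour
P=onz('top',uv,.014)
hsv=cv2.cvtColor(t,cv2.COLOR_BGR2HSV);g=t.astype(int)
print('plate px',t[200,285],t[205,256],'tray',t[208,345],t[208,310],'table',t[215,300])
E
```

```text
long [0.6264 0.0204 0.1028] gap 0.0032 topz [0.6251 0.0193 0.104 ] sc [0.6259 0.0228 0.104 ]
pA [0.6289 0.0792 0.0798] gap 0.0037 topz [0.6272 0.0778 0.082 ] sc [0.6273 0.0827 0.082 ]
pB [ 0.5864 -0.0249  0.0774] gap 0.001 topz [ 0.5852 -0.0249  0.082 ] sc [ 0.5804 -0.0192  0.082 ]
pC [0.5172 0.0612 0.0729] gap 0.0007 topz [0.5158 0.0612 0.082 ] sc [0.5058 0.0712 0.082 ]
hole [0.5822 0.0367 0.0443] gap 0.0006 topz [0.5825 0.0369 0.044 ] sc [0.5824 0.0361 0.044 ]
top disc (0.5789445638656616, 0.03745110705494881) 0.08326322585344315 614 0.043692147389215674
tab 47 [0.47222264 0.05247069 0.06472381] [0.46448996 0.03323333 0.04603486] [0.49057514 0.07325683 0.08465455]
((0.4758680760860443, 0.05181748420000076), (0.0404985174536705, 0.02222936972975731), 77.73585510253906)
scene disc (0.5758665204048157, 0.03579732030630112) 0.08358342945575714 387 0.043738309359044214
tab 116 [0.46542669 0.05815534 0.06413817] [0.45828664 0.0372619  0.04615922] [0.47589582 0.0785896  0.08240608]
((0.4668900668621063, 0.058011867105960846), (0.04207340255379677, 0.016395920887589455), 86.03099060058594)
plate px [174 175 175] [124 119 110] tray [150 152 149] [162 163 163] table [162 165 164]
```

```bash
python3 - <<'E'
from h import *
t,dt=load('t0');s,ds=load('s0')
def largest(M):
    n,l,st,c=cv2.connectedComponentsWithStats(M.astype(np.uint8));i=1+np.argmax(st[1:,4]);return l==i
roi=np.zeros(t.shape[:2],bool);roi[185:215,240:300]=1
M=largest(roi&(t.max(2)<150)&(t.max(2)>60));v,u=np.nonzero(M)
P=onz('top',np.c_[u,v],.014)[:,:2]
for lo,hi in((.0,.01),):
  # bottom (front) edge: per column max row
  cols=[(c,v[u==c].max()+.5) for c in range(u.min()+3,u.max()-2)]
  E=onz('top',cols,.014)[:,:2].astype(np.float32);f=cv2.fitLine(E,cv2.DIST_HUBER,0,.01,.01).ravel();print('front edge',f,np.degrees(np.arctan2(f[1],f[0])))
  rows=[(u[v==r].min()-.5,r) for r in range(193,205)];E=onz('top',rows,.014)[:,:2].astype(np.float32);f=cv2.fitLine(E,cv2.DIST_HUBER,0,.01,.01).ravel();print('left edge',f,np.degrees(np.arctan2(f[1],f[0])))
  rows=[(u[v==r].max()+.5,r) for r in range(196,207)];E=onz('top',rows,.014)[:,:2].astype(np.float32);f=cv2.fitLine(E,cv2.DIST_HUBER,0,.01,.01).ravel();print('right edge',f,np.degrees(np.arctan2(f[1],f[0])))
# tray by brightness edges, dark outline
roi=np.zeros(t.shape[:2],bool);roi[180:232,318:372]=1
M=roi&(t.max(2)<157);M=cv2.morphologyEx(M.astype(np.uint8),cv2.MORPH_OPEN,np.ones((3,3)))
M=largest(M);v,u=np.nonzero(M);P=onz('top',np.c_[u,v],.006)[:,:2].astype(np.float32);print('tray top',M.sum(),cv2.minAreaRect(P))
roi[:]=0;roi[180:220,300:370]=1
M=largest(cv2.morphologyEx((roi&(s.max(2)<215)).astype(np.uint8),cv2.MORPH_OPEN,np.ones((3,3))));v,u=np.nonzero(M);P=onz('scene',np.c_[u,v],.006)[:,:2].astype(np.float32);print('tray scene',M.sum(),cv2.minAreaRect(P))
vv,uu=np.mgrid[0:384,0:512];P=bydepth('top',np.c_[uu.ravel(),vv.ravel()],dt.ravel())
k=(dt.ravel()>0)&(P[:,2]>.03)&(P[:,2]<.2)&(abs(P[:,1]-.03)<.2)&(P[:,0]>.66);q=P[k];print('bin',q[:,0].min(),np.percentile(q[:,2],[50,90,99]))
k=k&(P[:,1]<.02);print(P[k][:,0].min()); 
E
```

```text
front edge [0.1268979  0.99191576 0.45777842 0.05390696] 82.709625
left edge [ 0.9923527  -0.1234343   0.49747473  0.11734992] -7.0903473
right edge [ 0.99689996 -0.07867978  0.4838649  -0.01407496] -4.512683
tray top 677 ((0.460697740316391, -0.23565824329853058), (0.10893724858760834, 0.11968646943569183), 8.527778625488281)
tray scene 114 ((0.4440371096134186, -0.17901524901390076), (0.12333197891712189, 0.021794157102704048), 9.710614204406738)
bin 0.6603826191789606 [0.10576525 0.1310746  0.17419988]
0.6603826191789606
```

```bash
python3 -m jog '[[[0.3,0,0,0,-0.9],[0.3,0,0,0,-0.9],[0.3,0,0,0,-0.9],[0.3,0,0,0,-0.9],[0.3,-0.54,-0.88,0,0],[0.3,-0.54,-0.88,0,0],[0.3,-0.54,-0.88,0,0],[0.3,-0.54,-0.88,0,0],[0.3,-0.54,-0.88,0,0],[0.3,-0.54,-0.88,0,0]]]' 15
python3 -m jog '[[[0.3,-0.54,-0.88,0,0],[0.3,-0.54,-0.88,0,0],[0.3,-0.54,-0.88,0,0],[0.3,-0.54,-0.88,0,0],[0.3,-0.54,-0.88,0,0],[0.3,-0.54,-0.88,0,0],[0.3,-0.54,-0.88,0,0],[0.3,0,0,0,0],[0.3,0,0,0,0]]]'
cat > st.py <<'E'
import sys
from h import *
s=get_state();p=s['position'];M=R.from_rotvec(s['tool_rot']).as_matrix()
print('t',s['time'],'pos',p.round(4),'x@',np.degrees(np.arctan2(M[1,0],M[0,0])).round(2),'tilt',M[:,2].round(3),'F',np.round(s['ft_force'],1),'grip',round(s['grip_width'],3),'q7',s['joint_positions'][6])
if len(sys.argv)>3: print('units to go',(M.T@(np.array(sys.argv[1:4],float)-p)/.04).round(3))
E
python3 st.py .5156 .0621 .056
```

```text
time: 1.35
position: [0.3773, 0.3627, 0.2222]
tool_rot: [-0.189, -3.136, 0.001]
ft_force: [0.8, -0.5, 0.1]
grip_width: 0.301
time: 2.48
position: [0.497, 0.1022, 0.2222]
tool_rot: [-0.189, -3.135, -0.001]
ft_force: [-0.0, -0.4, -0.2]
grip_width: 0.303
t 2.475 pos [0.497  0.1022 0.2222] x@ 173.11 tilt [-0.001  0.    -1.   ] F [-0.  -0.4 -0.2] grip 0.303 q7 1.2007304745994105
units to go [-0.585 -0.941  4.154]
```

```bash
python3 -m jog '[[[0.3,-0.58,-0.94,0,0],[0.3,0,0,0.8,0],[0.3,0,0,0.8,0],[0.3,0,0,0.8,0],[0.3,0,0,0.75,0],[0.3,0,0,0,0],[0.3,0,0,0,0]]]'
python3 st.py .5156 .0621 .056
python3 - <<'E'
from h import *
s,_=snap('scene','s1');t,_=snap('top','t1');s=s[:,:,::-1];t=t[:,:,::-1]
a=cv2.resize(s[150:240,205:295],(500,500),interpolation=cv2.INTER_CUBIC)
cv2.imwrite('pics/c1.png',a)
E
```

```text
time: 3.35
position: [0.5166, 0.0624, 0.0976]
tool_rot: [0.187, 3.135, 0.001]
ft_force: [-0.2, 1.1, -0.6]
grip_width: 0.301
t 3.35 pos [0.5166 0.0624 0.0976] x@ 173.17 tilt [ 0.001  0.001 -1.   ] F [-0.2  1.1 -0.6] grip 0.301 q7 1.3306349456513482
units to go [ 0.025 -0.011  1.041]
```

View pics/c1.png

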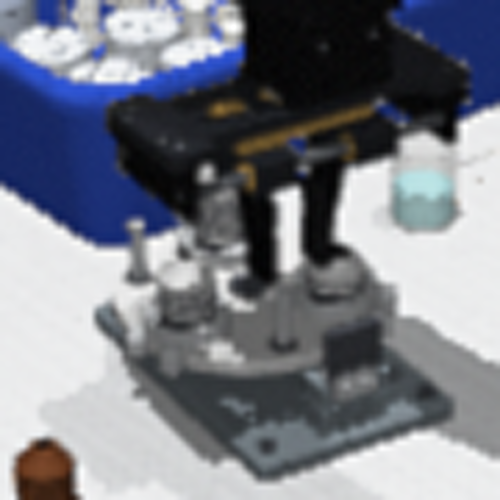

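The fingertips at crop (262,290) and (325,255) straddle the pin, whose top is near (285,290). I'll go down and close.

```bash
python3 -m jog '[[[0.3,0.02,0,0.55,0],[0.3,0,0,0.5,0],[0.3,0,0,0,0],[0,0,0,0,0],[0,0,0,0,0],[0,0,0,0,0],[0,0,0,0,0],[0,0,0,0,0]]]' 15
python3 st.py
python3 - <<'E'
import numpy as np
# CW arc in stand-frame: tool x=-Xs, tool y=Ys ; pin angle from 165.4 by -83 in 10 steps
for a0 in (165.4,194.5+7):
    a=np.radians(a0-np.linspace(0,83,11));p=np.c_[-np.cos(a),np.sin(a)]*66/40;print(np.diff(p,axis=0).round(2).tolist())
E
```

```text
time: 4.45
position: [0.516, 0.062, 0.0557]
tool_rot: [0.189, 3.134, 0.002]
ft_force: [-1.3, 0.9, 6.1]
grip_width: 0.108
t 4.45 pos [0.516  0.062  0.0557] x@ 173.1 tilt [ 0.002  0.001 -1.   ] F [-1.3  0.9  6.1] grip 0.108 q7 1.3493149568911131
[[-0.08, 0.23], [-0.11, 0.21], [-0.14, 0.19], [-0.16, 0.17], [-0.19, 0.15], [-0.21, 0.12], [-0.22, 0.09], [-0.23, 0.05], [-0.24, 0.02], [-0.24, -0.01]]
[[0.07, 0.23], [0.04, 0.24], [0.0, 0.24], [-0.03, 0.24], [-0.07, 0.23], [-0.1, 0.22], [-0.13, 0.2], [-0.16, 0.18], [-0.18, 0.16], [-0.2, 0.13]]
```

```bash
python3 -m jog '[[[0,-0.08,0.23,0,0],[0,-0.11,0.21,0,0],[0,-0.14,0.19,0,0],[0,-0.16,0.17,0,0],[0,-0.19,0.15,0,0],[0,-0.21,0.12,0,0],[0,-0.22,0.09,0,0],[0,-0.23,0.05,0,0],[0,-0.24,0.02,0,0],[0,-0.24,-0.01,0,0]]]'
python3 -m jog '[[[0,0,0,0,0],[0,0,0,0,0]]]'
python3 st.py
```

```text
time: 5.7
position: [0.5935, 0.104, 0.0554]
tool_rot: [-0.187, -3.136, -0.006]
ft_force: [-3.0, 4.3, 4.7]
grip_width: 0.109
time: 5.95
position: [0.5946, 0.1038, 0.0555]
tool_rot: [0.187, 3.133, 0.005]
ft_force: [1.1, 6.1, 2.7]
grip_width: 0.103
t 5.95 pos [0.5946 0.1038 0.0555] x@ 173.16 tilt [ 0.003  0.003 -1.   ] F [1.1 6.1 2.7] grip 0.103 q7 1.339206832217951
```

```bash
python3 -m jog '[[[0.3,0,0,0,0],[0.3,0,0,0,0],[0.3,0,0,-0.8,0],[0.3,0,0,-0.7,0],[0.3,0.59,-0.76,0,0],[0.3,0.59,-0.77,0,0],[0.3,0.59,-0.77,0,0],[0.3,0,0,0,0],[0.3,0,0,0,0]]]'
python3 st.py .5131 .0215 .056
python3 - <<'E'
from h import *
s,_=snap('scene','s2');t,_=snap('top','t2');s=s[:,:,::-1]
a=cv2.resize(s[150:240,205:295],(500,500),interpolation=cv2.INTER_CUBIC)
cv2.imwrite('pics/c2.png',a)
E
```

```text
time: 7.08
position: [0.5122, 0.0184, 0.1145]
tool_rot: [0.19, 3.136, 0.0]
ft_force: [0.8, 0.2, 0.8]
grip_width: 0.302
t 7.075 pos [0.5122 0.0184 0.1145] x@ 173.07 tilt [ 0.  0. -1.] F [0.8 0.2 0.8] grip 0.302 q7 1.4042702817926016
units to go [-0.013  0.08   1.464]
```

View pics/c2.png

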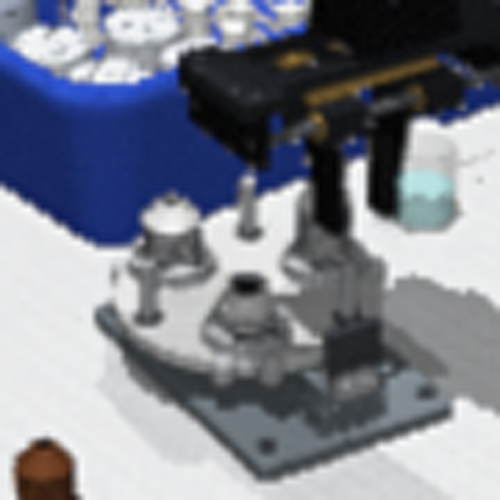

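```bash
python3 - <<'E'
from h import *
for P in ([.5131,.0215,.082],[.5946,.104,.082],[.577-.052*np.cos(np.radians(76)),.038-.052*np.sin(np.radians(76)),.104],[.5122,.0184,.1145]):
    print((proj('scene',P)[0]-[205,150])*5.556)
print([onz('scene',[205+x/5.556,150+y/5.556],.082).round(4) for x,y in((370,248),(345,240),(248,178),(148,268))])
E
```

```text
[344.39101613 266.77543976]
[141.2564247  257.78877702]
[331.51107363 181.14889931]
[350.26953783 215.49542329]
[array([[ 0.52  , -0.0037,  0.082 ]]), array([[0.5361, 0.0012, 0.082 ]]), array([[ 0.6302, -0.0031,  0.082 ]]), array([[0.5829, 0.108 , 0.082 ]])]
```

```bash
python3 - <<'E'
from h import *
s,_=load('s2');t,_=load('t2')
a=cv2.resize(s[180:220,245:285],(400,400),interpolation=cv2.INTER_CUBIC)
b=cv2.resize(t[150:210,240:300],(400,400),interpolation=cv2.INTER_CUBIC)
cv2.imwrite('pics/c3.png',np.hstack([a,b]))
E
```

```text
(no output)
```

View pics/c3.png

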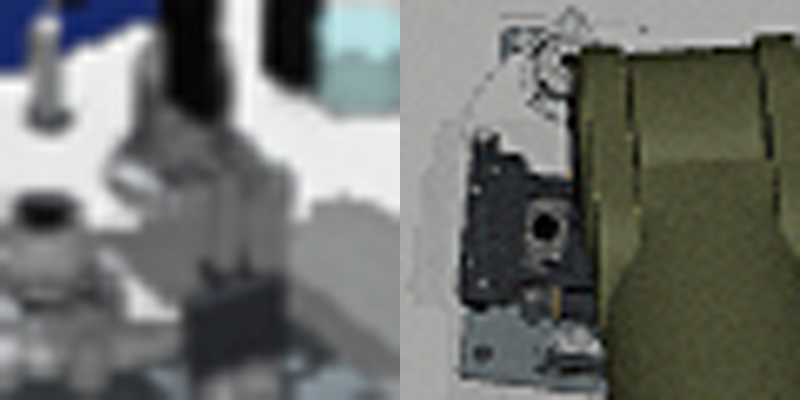

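The pin is in shadow. Its pole shows at scene (266,198–207), which matches the predicted (267,198). I'll go down in two steps and watch the force.

```bash
python3 -m jog '[[[0.3,0,0.08,0.5,0],[0.3,0,0,0.5,0],[0.3,0,0,0,0]]]'; python3 -m jog '[[[0.3,0,0,0.46,0],[0.3,0,0,0,0],[0,0,0,0,0],[0,0,0,0,0],[0,0,0,0,0],[0,0,0,0,0],[0,0,0,0,0]]]' 15
python3 st.py
```

```text
time: 7.55
position: [0.5114, 0.022, 0.073]
tool_rot: [-0.187, -3.133, 0.002]
ft_force: [0.7, -0.5, 0.4]
grip_width: 0.298
time: 8.43
position: [0.5119, 0.0209, 0.0566]
tool_rot: [-0.19, -3.135, 0.001]
ft_force: [-4.8, -3.2, 5.5]
grip_width: 0.109
t 8.425 pos [0.5119 0.0209 0.0566] x@ 173.06 tilt [-0.001 -0.    -1.   ] F [-4.8 -3.2  5.5] grip 0.109 q7 1.4267304578641342
```

```bash
python3 -m jog '[[[0,0.07,0.23,0,0],[0,0.04,0.24,0,0],[0,0,0.24,0,0],[0,-0.03,0.24,0,0],[0,-0.07,0.23,0,0],[0,-0.1,0.22,0,0],[0,-0.13,0.2,0,0],[0,-0.16,0.18,0,0],[0,-0.18,0.16,0,0],[0,-0.2,0.13,0,0]]]'
python3 -m jog '[[[0,0,0,0,0],[0,0,0,0,0]]]'
python3 st.py .5512 .0988 .056
```

```text
time: 9.68
position: [0.5531, 0.1003, 0.056]
tool_rot: [-0.189, -3.136, 0.0]
ft_force: [-2.2, -3.2, 2.2]
grip_width: 0.108
time: 9.93
position: [0.5531, 0.1004, 0.0561]
tool_rot: [0.189, 3.135, 0.001]
ft_force: [2.1, -1.9, -2.4]
grip_width: 0.108
t 9.925 pos [0.5531 0.1004 0.0561] x@ 173.1 tilt [ 0.001  0.    -1.   ] F [ 2.1 -1.9 -2.4] grip 0.108 q7 1.3093273370761178
units to go [ 0.043 -0.045  0.001]
```

```bash
python3 -m jog '[[[0,0.04,-0.02,0,0],[0,0,0,0,0],[0.3,0,0,0,0],[0.3,0,0,0,0],[0.3,0,0,-0.8,0],[0.3,0,0,-0.7,0],[0,0.97,-0.48,0,0],[0,0.97,-0.48,0,0],[0,0.97,-0.48,0,0],[0,0,0,0,0]]]'
python3 -m jog '[[[0,0,0,0,0]]]'
python3 st.py .428 .0563 .058
python3 - <<'E'
from h import *
s,ds=snap('scene','s4');t,dt=snap('top','t4');s=s[:,:,::-1];t=t[:,:,::-1]
a=cv2.resize(s[150:240,205:295],(400,400),interpolation=cv2.INTER_CUBIC)
b=cv2.resize(t[145:215,235:305],(400,400),interpolation=cv2.INTER_CUBIC)
cv2.imwrite('pics/c4.png',np.hstack([a,b]))
vv,uu=np.mgrid[0:384,0:512];uv=np.c_[uu.ravel(),vv.ravel()]
P=bydepth('scene',uv,ds.ravel());k=(ds.ravel()>0)&(abs(P[:,2]-.066)<.014)&(abs(P[:,0]-.463)<.02)&(abs(P[:,1]-.055)<.03);print('tab',k.sum(),P[k].mean(0),np.percentile(P[k],[5,95],axis=0))
E
```

```text
time: 11.18
position: [0.4257, 0.0557, 0.116]
tool_rot: [-0.19, -3.134, -0.002]
ft_force: [0.4, 0.1, -0.0]
grip_width: 0.017
time: 11.3
position: [0.4291, 0.0568, 0.1168]
tool_rot: [0.189, 3.134, 0.002]
ft_force: [0.8, 0.6, 0.7]
grip_width: 0.006
t 11.3 pos [0.4291 0.0568 0.1168] x@ 173.1 tilt [ 0.002  0.001 -1.   ] F [0.8 0.6 0.7] grip 0.006 q7 1.2352261180367274
units to go [ 0.029 -0.017  1.47 ]
tab 89 [0.46528649 0.05779161 0.06729254] [[0.46023152 0.04091617 0.05441859]
 [0.47084993 0.07282845 0.07886494]]
```

View pics/c4.png

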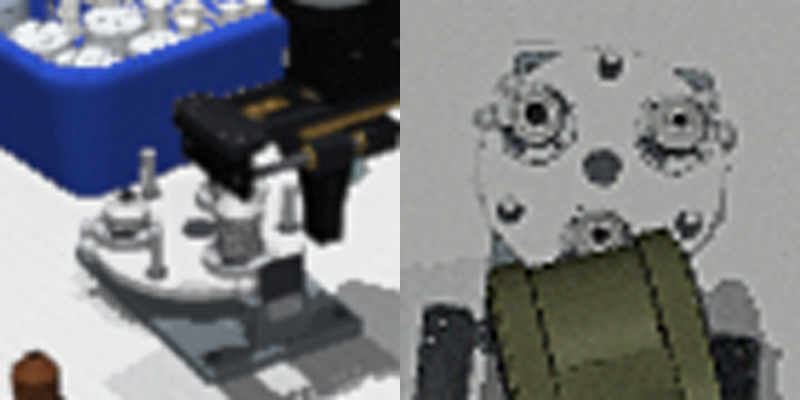

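Long stands at the front, with its nose at crop (600,235) and the pins at (610,65), (508,208) and (688,220). I'll check the angle, then go down in front of the tab.

```bash
python3 - <<'E'
from h import *
p=[onz('top',[235+x/5.714,145+y/5.714],.082)[0,:2] for x,y in((610,65),(508,208),(688,220))]
c=np.mean(p,0);print(c,[np.degrees(np.arctan2(*(q-c)[::-1])).round(1) for q in p])
print(onz('top',[270,186.1],.104),c+.052*np.array([np.cos(np.radians(173)),np.sin(np.radians(173))]))
E
python3 -m jog '[[[0,0.03,-0.02,0.7,0],[0,0,0,0.75,0],[0,0,0,0,0]]]'; python3 st.py .46 .0525 .058
```

```text
[ 0.57367809 -0.21250293] [np.float64(-7.0), np.float64(114.1), np.float64(-124.7)]
[[0.52961617 0.04134216 0.104     ]] [ 0.52206569 -0.20616573]
time: 11.78
position: [0.4258, 0.0553, 0.0564]
tool_rot: [-0.189, -3.131, 0.004]
ft_force: [-0.3, -0.6, 0.5]
grip_width: 0.006
t 11.775 pos [0.4258 0.0553 0.0564] x@ 173.09 tilt [-0.005 -0.002 -1.   ] F [-0.3 -0.6  0.5] grip 0.006 q7 1.2625270947950373
units to go [-0.858  0.034 -0.045]
```

```bash
python3 -m jog '[[[0,-0.25,0.02,0,0],[0,-0.25,0.01,0,0],[0,-0.1,0,0,0],[0,-0.1,0,0,0],[0,0,0,0,0]]]'; python3 st.py; python3 -m jog '[[[0,-0.08,0,0,0],[0,-0.08,0,0,0],[0,0,0,0,0]]]'; python3 st.py
```

```text
time: 12.4
position: [0.4553, 0.0534, 0.0583]
tool_rot: [0.19, 3.136, 0.0]
ft_force: [0.2, 0.2, -0.4]
grip_width: 0.002
t 12.4 pos [0.4553 0.0534 0.0583] x@ 173.08 tilt [ 0.  0. -1.] F [ 0.2  0.2 -0.4] grip 0.002 q7 1.3019534270630098
time: 12.78
position: [0.4613, 0.0525, 0.058]
tool_rot: [-0.19, -3.135, 0.0]
ft_force: [-2.3, -0.3, 1.1]
grip_width: 0.005
t 12.775 pos [0.4613 0.0525 0.058 ] x@ 173.08 tilt [-0. -0. -1.] F [-2.3 -0.3  1.1] grip 0.005 q7 1.3110928452539838
```

```bash
python3 -m jog '[[[0,-0.08,0,0,0],[0,-0.08,0,0,0],[0,0,0,0,0]]]'; python3 -m jog '[[[0,-0.08,0,0,0],[0,0,0,0,0]]]';python3 -m jog '[[[0,-0.05,0,0,0],[0,0,0,0,0]]]';python3 -m jog '[[[0,-0.05,0,0,0],[0,0,0,0,0]]]'
```

```text
time: 13.15
position: [0.4673, 0.0516, 0.0579]
tool_rot: [-0.19, -3.135, 0.001]
ft_force: [-3.6, -0.8, 1.3]
grip_width: 0.005
time: 13.4
position: [0.4688, 0.0515, 0.0578]
tool_rot: [-0.189, -3.131, 0.001]
ft_force: [-8.4, -0.0, 5.8]
grip_width: 0.002
time: 13.65
position: [0.4688, 0.0515, 0.0577]
tool_rot: [-0.189, -3.127, 0.001]
ft_force: [-14.8, -0.9, 11.2]
grip_width: 0.008
time: 13.9
position: [0.4689, 0.0515, 0.0575]
tool_rot: [-0.188, -3.123, 0.001]
ft_force: [-19.7, 0.3, 15.7]
grip_width: 0.008
```

```bash
python3 - <<'E'
from h import *
s,ds=snap('scene','s5');s=s[:,:,::-1];s4,d4=load('s4')
a=cv2.resize(s4[175:235,235:295],(400,400),interpolation=cv2.INTER_CUBIC)
b=cv2.resize(s[175:235,235:295],(400,400),interpolation=cv2.INTER_CUBIC)
cv2.imwrite('pics/c5.png',np.hstack([a,b]))
vv,uu=np.mgrid[0:384,0:512];uv=np.c_[uu.ravel(),vv.ravel()]
P=bydepth('scene',uv,ds.ravel());k=(ds.ravel()>0)&(abs(P[:,2]-.066)<.014)&(abs(P[:,0]-.47)<.025)&(P[:,1]>.055)&(P[:,1]<.08);print('tab',k.sum(),P[k].mean(0),np.percentile(P[k],[5,50,95],axis=0))
E
```

```text
tab 75 [0.47352427 0.06266182 0.0666462 ] [[0.45525545 0.05689789 0.05401331]
 [0.47711201 0.06148926 0.0674357 ]
 [0.48586447 0.07000697 0.07769183]]
```

View pics/c5.png

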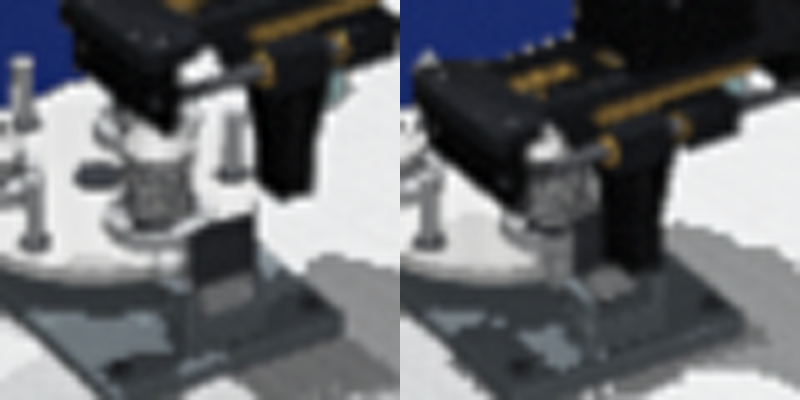

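```bash
python3 - <<'E'
from h import *
c=np.array([.577,.038]);f=np.array([np.cos(np.radians(173)),np.sin(np.radians(173))]);l=np.array([f[1],-f[0]])
for d in (0,.0068,.0135):
  for z in(.048,.08):
    q=c+f*(.118-d)+l*.018;print(d,z,(proj('scene',[*q,z])[0]-[235,175])*6.667)
s4,_=load('s4');s5,_=load('s5')
for im in(s4,s5):
  for r in(212,214,216): print(r,im[r,250:275].mean(1).astype(int).tolist())
E
```

```text
0 0.048 [204.37738692 294.7456706 ]
0 0.08 [205.06622241 235.27948044]
0.0068 0.048 [196.20056732 288.01979687]
0.0068 0.08 [196.79849573 228.67880953]
0.0135 0.048 [188.19639791 281.43588501]
0.0135 0.08 [188.70597711 222.21803243]
212 [231, 231, 226, 195, 170, 149, 149, 145, 136, 155, 161, 146, 114, 61, 35, 35, 36, 36, 35, 35, 35, 31, 36, 82, 160]
214 [202, 201, 196, 194, 201, 217, 212, 192, 171, 192, 199, 172, 116, 64, 35, 34, 34, 34, 32, 34, 34, 32, 36, 78, 134]
216 [141, 141, 133, 129, 128, 124, 120, 106, 102, 116, 119, 104, 88, 66, 37, 34, 35, 39, 48, 59, 70, 77, 77, 63, 90]
212 [214, 207, 184, 150, 141, 129, 112, 108, 109, 109, 95, 49, 37, 36, 33, 19, 7, 5, 7, 9, 14, 16, 13, 24, 68]
214 [209, 204, 197, 197, 185, 146, 114, 100, 114, 114, 94, 46, 34, 35, 41, 44, 36, 30, 14, 9, 11, 15, 19, 22, 41]
216 [146, 142, 135, 130, 122, 119, 109, 97, 105, 107, 99, 73, 61, 82, 102, 105, 106, 105, 91, 59, 50, 49, 55, 63, 66]
```

The force rises stiffly at 20 N with no further motion, and the tab edge has shifted (-2.3,-2) px against a predicted (-2.4,-2.0) for full travel. The bolt is home. I'll back off, rise and turn the tool 90° clockwise for the grasp.

```bash
python3 -m jog '[[[0,0.3,0,0,0],[0,0.3,0,0,0],[0,0,0,-0.9,0],[0,0,0,-0.9,0],[0.55,0,0,0,1],[0.55,0,0,0,1],[0.55,0,0,0,1],[0.55,0,0,0,1],[0.55,0,0,0,1],[0.55,0,0,0,1]]]'
python3 -m jog '[[[0.55,0,0,0,1],[0.55,0,0,0,1],[0.55,0,0,0,1],[0.55,0,0,0,1],[0.55,0,0,0,1],[0.55,0,0,0,1],[0.55,0,0,0,1],[0.55,0,0,0,1],[0.55,0,0,0,1],[0.55,0,0,0,1]]]'
python3 -m jog '[[[0.55,0,0,0,1],[0.55,0,0,0,1],[0.55,0,0,0,0]]]'
python3 st.py .526 .0442 .059
python3 - <<'E'
from h import *
t,dt=snap('top','t6')
E
```

```text
time: 15.2
position: [0.4516, 0.0541, 0.1304]
tool_rot: [0.998, 2.977, 0.002]
ft_force: [-0.6, -0.5, -0.4]
grip_width: 0.529
time: 16.45
position: [0.4516, 0.0541, 0.1304]
tool_rot: [2.163, 2.277, 0.003]
ft_force: [0.8, -0.9, -0.0]
grip_width: 0.551
time: 16.82
position: [0.4515, 0.054, 0.1304]
tool_rot: [2.349, 2.084, 0.002]
ft_force: [0.3, 0.1, -0.6]
grip_width: 0.549
t 16.825 pos [0.4515 0.054  0.1304] x@ 83.15 tilt [ 0.002  0.    -1.   ] F [ 0.3  0.1 -0.6] grip 0.549 q7 -0.3069864855549472
units to go [-0.022  1.877  1.788]
```

```bash
python3 -m jog '[[[0.55,-0.02,0.94,0,0],[0.55,0,0.94,0,0],[0.55,0,0,0,0],[0.55,0,0,0.5,0],[0.55,0,0,0.5,0],[0.55,0,0,0,0]]]'
python3 st.py .526 .0442 .059
python3 - <<'E'
from h import *
s,ds=snap('scene','s7');s=s[:,:,::-1]
cv2.imwrite('pics/c7.png',cv2.resize(s[165:235,225:295],(420,420),interpolation=cv2.INTER_CUBIC))
E
```

```text
time: 17.62
position: [0.5239, 0.0441, 0.0889]
tool_rot: [-2.349, -2.084, 0.004]
ft_force: [1.5, -0.0, -0.3]
grip_width: 0.55
t 17.625 pos [0.5239 0.0441 0.0889] x@ 83.15 tilt [-0.003 -0.    -1.   ] F [ 1.5 -0.  -0.3] grip 0.55 q7 -0.19460499209925455
units to go [0.009 0.055 0.748]
```

View pics/c7.png

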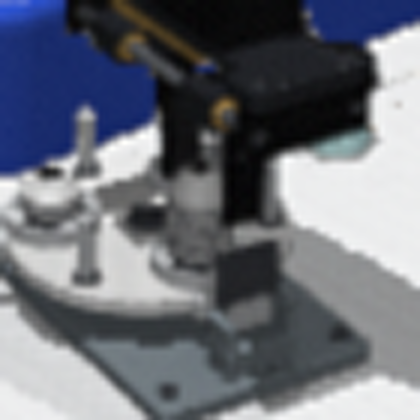

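The fingers straddle the long barrel at (200,210), front finger at (240,200), and the tab is visibly closer to the turret. I'll go down and close gently to centre.

```bash
python3 -m jog '[[[0.55,0.01,0.03,0.4,0],[0.55,0,0,0.33,0],[0.55,0,0,0,0]]]' 8; python3 st.py;  python3 -m jog '[[[0,0,0,0,0],[0,0,0,0,0],[0,0,0,0,0],[0,0,0,0,0],[0,0,0,0,0]]]' 8
python3 st.py
```

```text
time: 18.05
position: [0.5256, 0.0441, 0.0595]
tool_rot: [-2.35, -2.083, 0.004]
ft_force: [-1.0, 0.0, 0.2]
grip_width: 0.551
t 18.05 pos [0.5256 0.0441 0.0595] x@ 83.09 tilt [-0.003 -0.001 -1.   ] F [-1.   0.   0.2] grip 0.551 q7 -0.18079266421035708
time: 18.68
position: [0.5293, 0.0443, 0.0622]
tool_rot: [2.349, 2.081, 0.007]
ft_force: [6.1, -0.5, -0.3]
grip_width: 0.388
t 18.675 pos [0.5293 0.0443 0.0622] x@ 83.08 tilt [ 0.005  0.    -1.   ] F [ 6.1 -0.5 -0.3] grip 0.388 q7 -0.18087732038495435
```

```bash
python3 -m jog '[[[0,0,0.11,0.06,0],[0,0,0,0,0],[0,0,0,0,0]]]' 45; python3 st.py; python3 -m jog '[[[0,0,0,0,-1],[0,0,0,0,-1],[0,0,0,0,-1],[0,0,0,0,-1],[0,0,0,0,0]]]';python3 st.py
```

```text
time: 19.05
position: [0.5304, 0.0444, 0.0611]
tool_rot: [-2.349, -2.082, 0.001]
ft_force: [-6.6, 0.7, 17.9]
grip_width: 0.374
t 19.05 pos [0.5304 0.0444 0.0611] x@ 83.09 tilt [-0.003  0.002 -1.   ] F [-6.6  0.7 17.9] grip 0.374 q7 -0.1748654461351731
time: 19.68
position: [0.5323, 0.0451, 0.0612]
tool_rot: [-1.952, -2.461, -0.005]
ft_force: [-2.0, 0.6, 13.0]
grip_width: 0.375
t 19.675 pos [0.5323 0.0451 0.0612] x@ 103.15 tilt [ 0.002  0.003 -1.   ] F [-2.   0.6 13. ] grip 0.375 q7 0.16514094261919188
```

```bash
python3 -m jog '[[[0,0,0,-0.06,-1],[0,0,0,0,-1],[0,0,0,0,-1],[0,0,0,0,-1],[0,0,0,0,-1],[0,0,0,0,0]]]';python3 st.py; python3 -m jog '[[[0,0,0,0,-1],[0,0,0,0,-1],[0,0,0,0,-1],[0,0,0,0,-1],[0,0,0,0,-1],[0,0,0,0,-1],[0,0,0,0,0]]]';python3 st.py; python3 -c "
from h import *;print(get_state()['torque'])"
```

```text
time: 20.42
position: [0.5317, 0.0452, 0.0614]
tool_rot: [1.375, 2.824, 0.003]
ft_force: [2.1, 3.0, 0.8]
grip_width: 0.375
t 20.425 pos [0.5317 0.0452 0.0614] x@ 128.08 tilt [ 0.001  0.002 -1.   ] F [2.1 3.  0.8] grip 0.375 q7 0.5876696769670585
time: 21.3
position: [0.5324, 0.0451, 0.0615]
tool_rot: [0.598, 3.082, 0.004]
ft_force: [4.1, 3.4, -0.9]
grip_width: 0.373
t 21.3 pos [0.5324 0.0451 0.0615] x@ 158.05 tilt [ 0.003  0.002 -1.   ] F [ 4.1  3.4 -0.9] grip 0.373 q7 1.0981475249553898
[ 0.88321462 -0.92964021 -0.04828778]
```

```bash
python3 -m jog '[[[0,0,0,-0.1,0],[0,0,0,-0.1,0],[0,0,0,0,0]]]';python3 st.py; python3 -c "
from h import *;print(get_state()['torque'])"
```

```text
time: 21.68
position: [0.5322, 0.0436, 0.0693]
tool_rot: [0.599, 3.082, 0.001]
ft_force: [3.9, 0.7, -0.4]
grip_width: 0.38
t 21.675 pos [0.5322 0.0436 0.0693] x@ 158.0 tilt [ 0.002 -0.    -1.   ] F [ 3.9  0.7 -0.4] grip 0.38 q7 1.0958622203188315
[ 0.25767458 -1.13854188  0.00423981]
```

```bash
python3 -m jog '[[[0,0,0,-0.4,0],[0,0,0,-0.6,0],[0,0,0,-0.8,0],[0,0,0,-0.8,0],[0,0,0,0,0],[0,0,0,0,0]]]';python3 st.py .460 -.236 .13
python3 - <<'E'
from h import *
s,ds=snap('scene','s8');s=s[:,:,::-1]
cv2.imwrite('pics/c8.png',cv2.resize(s[130:240,215:365],(750,550),interpolation=cv2.INTER_CUBIC))
E
```

```text
time: 22.42
position: [0.5298, 0.0434, 0.1717]
tool_rot: [-0.597, -3.081, 0.002]
ft_force: [-0.2, -0.0, -2.1]
grip_width: 0.377
t 22.425 pos [0.5298 0.0434 0.1717] x@ 158.06 tilt [-0.003 -0.001 -1.   ] F [-0.2 -0.  -2.1] grip 0.377 q7 1.075779781201217
units to go [-0.995 -7.13   1.051]
```

View pics/c8.png

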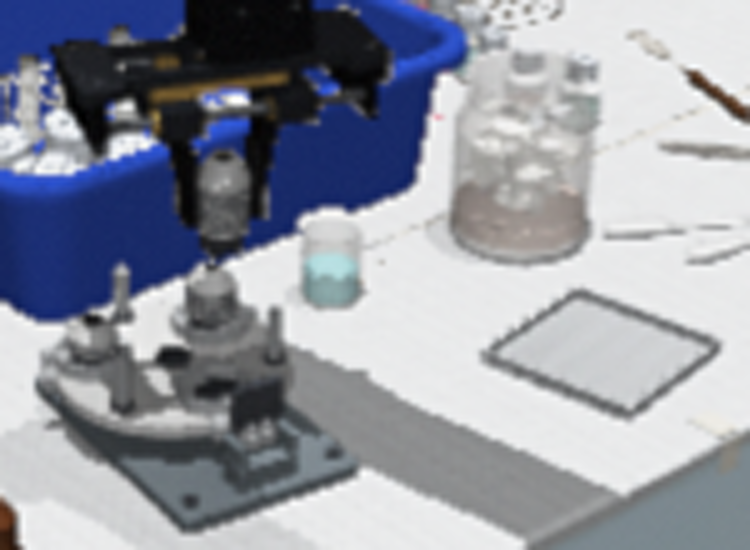

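The long objective hangs clear at crop (225,190), the socket is empty, and the bolt tab is in. The tray corners are at crop (580,290), (720,348), (630,414) and (485,355).

```bash
python3 - <<'E'
from h import *
c=np.array([(580,290),(720,348),(630,414),(485,355)])/5+[215,130]
P=onz('scene',c,.012);print(P.round(3).tolist(),P.mean(0))
E
python3 -m jog '[[[0,-0.11,-0.8,0,0],[0,-0.11,-0.8,0,0],[0,-0.11,-0.8,0,0],[0,-0.11,-0.8,0,0],[0,-0.11,-0.8,0,0],[0,-0.11,-0.8,0,0],[0,-0.11,-0.8,0,0],[0,-0.11,-0.8,0,0],[0,-0.11,-0.7,0,0],[0,0,0,0,0]]]';python3 st.py .46 -.236 .0215
```

```text
[[0.513, -0.279, 0.012], [0.396, -0.292, 0.012], [0.378, -0.181, 0.012], [0.491, -0.162, 0.012]] [ 0.44440086 -0.22836607  0.012     ]
time: 23.72
position: [0.4597, -0.2367, 0.1715]
tool_rot: [-0.604, -3.08, 0.001]
ft_force: [0.7, 0.3, -1.8]
grip_width: 0.376
t 23.725 pos [ 0.4597 -0.2367  0.1715] x@ 157.8 tilt [-0.003 -0.    -1.   ] F [ 0.7  0.3 -1.8] grip 0.376 q7 1.6382754478928767
units to go [-0.011  0.025  3.749]
```

```bash
python3 -m jog '[[[0,0,0,0.8,0],[0,0,0,0.8,0],[0,0,0,0.8,0],[0,0,0,0.6,0],[0,0,0,0.4,0],[0,0,0,0.2,0],[0,0,0,0,0]]]';python3 st.py .46 -.236 .0205; python3 -m jog '[[[0,0,0,0.05,0],[0,0,0,0.05,0],[0,0,0,0,0]]]'; python3 -m jog '[[[0,0,0,0.05,0],[0,0,0,0,0]]]'
```

```text
time: 24.6
position: [0.4619, -0.2342, 0.0287]
tool_rot: [-0.597, -3.084, -0.0]
ft_force: [-0.2, -0.2, -0.7]
grip_width: 0.379
t 24.6 pos [ 0.4619 -0.2342  0.0287] x@ 158.1 tilt [-0.001  0.    -1.   ] F [-0.2 -0.2 -0.7] grip 0.379 q7 1.7193762541295565
units to go [ 0.028 -0.06   0.206]
time: 24.98
position: [0.4621, -0.2345, 0.0252]
tool_rot: [0.597, 3.084, 0.0]
ft_force: [0.6, 0.6, -1.6]
grip_width: 0.379
time: 25.22
position: [0.4619, -0.2344, 0.0228]
tool_rot: [-0.597, -3.084, -0.0]
ft_force: [-0.1, -0.8, -1.4]
grip_width: 0.382
```

```bash
python3 -m jog '[[[0,0,0,0.04,0],[0,0,0,0,0]]]'; python3 -m jog '[[[0,0,0,0.04,0],[0,0,0,0,0]]]'; python3 -m jog '[[[0,0,0,0.03,0],[0,0,0,0,0]]]'
```

```text
time: 25.48
position: [0.4619, -0.2344, 0.0212]
tool_rot: [-0.597, -3.084, -0.0]
ft_force: [0.1, -0.0, -1.9]
grip_width: 0.373
time: 25.72
position: [0.4622, -0.2346, 0.0204]
tool_rot: [0.597, 3.084, 0.0]
ft_force: [-2.5, -0.0, 4.5]
grip_width: 0.379
time: 25.98
position: [0.4623, -0.2346, 0.0203]
tool_rot: [0.597, 3.084, 0.001]
ft_force: [-4.1, 3.1, 14.5]
grip_width: 0.38
```

Contact is at TCP z 0.0204, as expected. I'll relieve the load, release, rise and look.

```bash
python3 -m jog '[[[0,0,0,-0.05,0],[0,0,0,0,0],[0.6,0,0,0,0],[0.6,0,0,0,0],[0.6,0,0,0,0],[0.6,0,0,-0.3,0],[0.6,0,0,-0.8,0],[0.6,0,0,-0.8,0],[0.6,0,0,-0.8,0],[0.6,0,0,-0.8,0]]]' 10
python3 -m jog '[[[0.6,0,0,-0.5,0],[0.6,0,0,0,0]]]'; python3 st.py
python3 - <<'E'
from h import *
s,ds=snap('scene','s9');t,dt=snap('top','t9');s=s[:,:,::-1];t=t[:,:,::-1]
a=cv2.resize(s[150:240,215:365],(750,450),interpolation=cv2.INTER_CUBIC)
cv2.imwrite('pics/c9.png',a)
vv,uu=np.mgrid[0:384,0:512];uv=np.c_[uu.ravel(),vv.ravel()]
for c,d in(('scene',ds),('top',dt)):
  d=d.ravel();P=bydepth(c,uv,d)
  k=(d>0)&(np.hypot(P[:,0]-.462,P[:,1]+.2345)<.03)
  for lo,hi in((.015,.03),(.03,.045),(.045,.07)):
    q=P[k&(P[:,2]>lo)&(P[:,2]<hi)]; print(c,lo,len(q),q.mean(0).round(4) if len(q) else '')
  print('max z',P[k,2].max())
E
```

```text
time: 27.22
position: [0.462, -0.2346, 0.1626]
tool_rot: [0.597, 3.083, 0.0]
ft_force: [0.4, -0.3, -0.0]
grip_width: 0.603
time: 27.48
position: [0.4632, -0.2351, 0.1829]
tool_rot: [0.596, 3.08, -0.0]
ft_force: [-0.1, 0.0, 0.9]
grip_width: 0.601
t 27.475 pos [ 0.4632 -0.2351  0.1829] x@ 158.08 tilt [ 0.005 -0.001 -1.   ] F [-0.1  0.   0.9] grip 0.601 q7 1.6358853325090201
scene 0.015 38 [ 0.4476 -0.223   0.0229]
scene 0.03 37 [ 0.4488 -0.2231  0.0372]
scene 0.045 64 [ 0.45   -0.2273  0.0547]
max z 0.5177009047240708
top 0.015 5 [ 0.4523 -0.2194  0.0261]
top 0.03 8 [ 0.4515 -0.2213  0.0376]
top 0.045 38 [ 0.4514 -0.2313  0.0556]
max z 0.6045944248832097
```

View pics/c9.png

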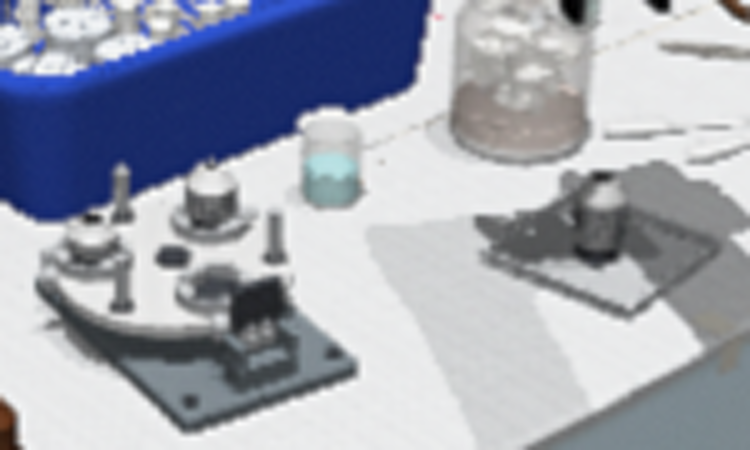

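The objective stands upright near the middle of the tray, with its base at about (600,255) and the tray centre at (604,252). The tab is where it was after locking, and both other objectives are mounted. Handing in.

```bash
python3 -c "
from bench import job;print(job.close_job())"
```

```text
the job is handed in; nothing more can be done
None
```

The long objective is out of the turret and standing upright in the tray, and the turret is locked. I handed the job in at about 27.5 s on the robot's clock; it reported no verdict.

**What I did:** I turned the turret about 166° clockwise in two pin grips, which brought the long objective to the front. I pushed the bolt until it stopped moving and the force rose to about 20 N. I then unscrewed the objective about 75° anticlockwise and lifted it out. I set it down near the tray centre, where it touched the floor at the expected height, then released it and moved clear.

**Last checks:**
- **Objective:** the last scene picture shows it upright in the tray. I did not measure its tilt or how far its underside sits above the table.
- **Bolt:** it is judged home from the hard stop and from the tab's shift in the picture, about 2.1–2.4 px to the left against 2.4 expected for full travel. The shift upward was only about 1 px against 2.0 expected, so this is not a precise reading. The tab had not moved in the last picture.
- **Other objectives and bystanders:** the middle and short objectives are still mounted, and the jar and beaker had not moved. I did not check the bottle, timer, wire rack and marker again, but the arm never worked near them.

**Disagreements:**
- **Camera views:** the scene and top cameras differed by up to about 16 mm on the tray centre. I used the top view, and the tray left enough room for that error.
- **Mount position:** the objective's grasp point was about 5 mm further from the robot than first estimated. I corrected it from the contact force.

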